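Pop a press die out of its spring holder and set it on the casing press

ROBOT

A 6-joint arm with a two-finger parallel gripper is mounted at the origin on the work surface. World frame = base frame: x ahead of the robot, y to its left, z up, the work surface at z = 0. Lengths are in mm, angles in rad, forces in N, time in s.
With the tool pointing down it reaches from about 350 to 725 mm from the base axis. Payload 4.3 kg.
Tool frame: the origin (TCP) lies midway between the tips of the shut fingers; the grasp point (between the pads) lies behind it (hold_point_z is the z of the grasp point in the tool frame, in mm); z points along the fingers, y is the line along which they close (so a half turn about z gives the same grasp; the last joint's range is limited). The gripper opens to 85 mm and grips with 20 to 120 N. Pads are 22 mm wide; open, the fingers measure 114 mm over their backs; the gripper's body (76 mm by 85 mm) begins 54 mm behind the grasp point. The pads swing forward as they close: fully open they stand 13 mm farther back than shut.
Start: joints at [-1.428, 0.377, 0.081, 1.274, 0, 1.46], TCP at [143.826, -556.759, 231.329] pointing down, gripper open.
Joint ranges: [-2.72, 2.72], [-0.84, 1.66], [-1.02, 1.22], [-1.77, 2.12], [-1.37, 1.28], [-3.14, 3.14]. Speed limits (rad/s): [2.57, 2.57, 3.14, 3.14, 3.14, 3.14].

INTERFACE

Orientations are given as a unit quaternion [w, x, y, z].
In Python, from station import * gives the robot as it stands.
- The arm moves only by the shell command python3 -m jog 'ROWS' [FORCE]. ROWS is JSON, a list that holds one entry, the list of rows, each a list of 7 numbers: the opening, from -1 (shut) to 1 (fully open), then the shift along the world's x, y, z in m, then the turn, a rotation vector about the world's x, y, z in rad. In form: [[[hand, dx, dy, dz, ax, ay, az], ...]]. A call has 1 to 12 rows; each row is the pose to reach, as a shift and turn from the pose commanded when the call began; what a row does not reach only later rows make up. A row lasts 1/10 s, in which the tool goes at most 50 mm and 8.59 degrees, less where a joint would pass 70% of its speed; a pose out of reach is approached as far as the arm can. A call with a gripper value outside its range is refused whole. The fingers move at their own pace and stop on an object; FORCE is the grip in N (left out, the last holds). Time passes only in rows, so rows that repeat a pose let the fingers close. It gives the time, the measured TCP pose, the force and the opening at its end, in the units of the state.
- observe(): the state, without advancing time (a new reading comes with each control period).
- camera(name): name is "side" or "top" or "wrist"; returns the picture (420x560x3 uint8, red, green, blue); there is no depth.
- calibration(name): a dict with "fx", "fy", "cx", "cy" (pixels), "view" (4x4, takes a point from world to camera coordinates). Camera axes: x right, y down, z forward; pixel columns grow to the right and rows downward; lengths in mm; the calibration is good to about 2 mm. A picture is of the moment at which its call begins: read the wrist's pose just before it. calibration takes no time and is no camera call; for the wrist camera it gives the pose at the moment of the call.
- job_done(): hands the job in, once; it reports no verdict.
The state is a dict: "time_s": time; "qpos": joint angles; "dq": joint speeds; "effort": joint torques, N m; "eef_pos": TCP position; "ee_rot": TCP orientation; "wrist_force": force on the tool from outside, world axes, zero at the start; "wrist_torque": the same for the moment, N m; "grip_width": opening from 0.0 (shut) to 1.0 (fully open).
Only numpy, scipy, OpenCV 4.12 (cv2) and the standard library are available. Lean on these libraries where they do the work, as an engineer would, in place of code of your own. Each camera call takes 0.05 s, during which the arm holds its last target. There are 200 camera calls.

TASK

On the watchmaker's bench, take the wider of the two white press dies out of its spring holder: push it straight down until the catch lets go, let it spring up, then draw it out and set it gently, upright, on the middle of the casing press's round steel anvil, and let go. Leave the narrower die latched down in its own holder.

Things in the scene. Friction and masses are not known exactly. Their poses are not given: they have to be found in the camera images.
- wide_die_mid (a point): Centre (half-way up) of the wider die: loose white nylon cylinder, 38 mm diameter, 54 mm high, 70 g, top 8 mm bevelled at 45 degrees to a flat 22 mm across; z up. It stands in the bore of a black block, 64 x 64 x 80 mm high. Latched, only the bevel shows: this point is 61 mm above the bench, the top 88. Risen: 93 and 120 mm, 32 mm of straight side showing, foot still 14 mm deep in the bore.
- wide_holder_lift (a joint): Height in m of the sprung platform under the wider die, in its block: 0 latched, 0.032 risen. Pressed through the die's top (7 to 12 N); the catch lets go for good once it is 4 mm down (-0.004), hard stop at -0.008. Then, as the pressing tool goes up, platform and die rise by themselves within a second.
- narrow_holder_lift (a joint): The same for the narrower die, which is alike but 26 mm in diameter, in a like block elsewhere: it must stay latched (0). A third like block is empty. Which block stands in which of the three places on the mat varies.
- anvil (a point): Centre of the flat top of the press's round steel anvil, 76 mm diameter, 24 mm above the bench; z up. It is on a 12 mm high grey base plate; the press's upright column (24 mm thick, 200 mm high) stands 170 mm away along this frame's +y, the ram arm swung away from the anvil.
Things that resemble listed ones, but are neither listed nor needed, are in the scene too. Leave any yellow look-alike of the part that bears wide_die_mid alone. What is shaped like the part that bears wide_holder_lift but blue is not meant.

How it is judged:
By the outcome, as a careful person would: the job done as asked, in the order asked, and still so for the second after the job is handed in, with the robot touching nothing.
It also fails if it takes over 40 s, if anything falls off the work surface, if the arm or the gripper's body presses on something with over 40 N, if the wrist force passes 120 N, or if a joint passes its speed limit or range.

## Working session

There is one attempt and no reset: what is moved stays moved. The work goes in short steps, Python scripts to look and compute and a shell command to move; the robot and the scene stay as the last step left them, time stands still between calls to the robot, and variables do not carry over. Pictures are saved under pics/ and viewed, on a budget of 10 in all, crops included, one or two more only if the job needs it, and the job is handed in when it is done.

```bash
mkdir -p pics
python3 - <<'E'
from station import *
import cv2,json
s=observe();print(s)
for n in ("top","side"):
    cv2.imwrite(f"pics/{n}0.png",cv2.cvtColor(camera(n),cv2.COLOR_RGB2BGR))
    print(n,calibration(n))
E
```

```text
{'time_s': 0.0, 'qpos': array([-1.42829244e+00,  3.78112654e-01,  7.96370688e-02,  1.27440527e+00,
       -1.30953706e-05,  1.46050588e+00]), 'dq': array([ 0.00024789, -0.00089691,  0.00079405,  0.00079713, -0.00045983,
        0.00091706]), 'effort': array([-5.23829658e-05, -4.63599586e+01,  2.69877577e+01,  2.08424369e-02,
       -1.27650164e-04, -7.97014508e-06]), 'eef_pos': array([ 143.72708179, -556.07035491,  230.33689815]), 'ee_rot': array([-1.04202107e-03,  9.92021968e-01,  1.26060817e-01, -2.33335234e-05]), 'wrist_force': array([-0.63343661, -0.17494283,  0.99822397]), 'wrist_torque': array([ 0.01048087, -0.02420952, -0.02198832]), 'grip_width': 1.0053273019107736}
top {'fx': 536.1217815231149, 'fy': 536.1217815231149, 'cx': 286.4439893148731, 'cy': 208.94434266864283, 'view': array([[-1.28762612e-02, -9.99399360e-01, -3.21732934e-02,
         5.12141062e+01],
       [-9.83592770e-01,  1.84498065e-02, -1.79457145e-01,
         4.77468580e+02],
       [ 1.79942947e-01,  2.93346818e-02, -9.83239550e-01,
         9.78338647e+02],
       [ 0.00000000e+00,  0.00000000e+00,  0.00000000e+00,
         1.00000000e+00]])}
side {'fx': 502.04595333087957, 'fy': 502.04595333087957, 'cx': 266.36940268846087, 'cy': 212.31211915334893, 'view': array([[-9.66466670e-01, -2.56324427e-01, -1.54907612e-02,
         4.62302711e+02],
       [-1.92351071e-01,  7.62582365e-01, -6.17631931e-01,
         9.40078622e+01],
       [ 1.70127132e-01, -5.93941011e-01, -7.86314717e-01,
         9.39294166e+02],
       [ 0.00000000e+00,  0.00000000e+00,  0.00000000e+00,
         1.00000000e+00]])}
```

View pics/top0.png

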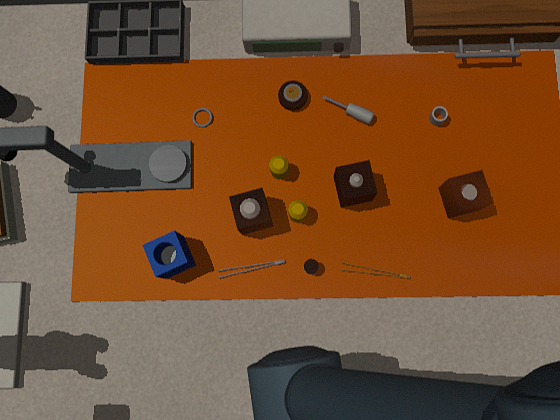

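View pics/side0.png

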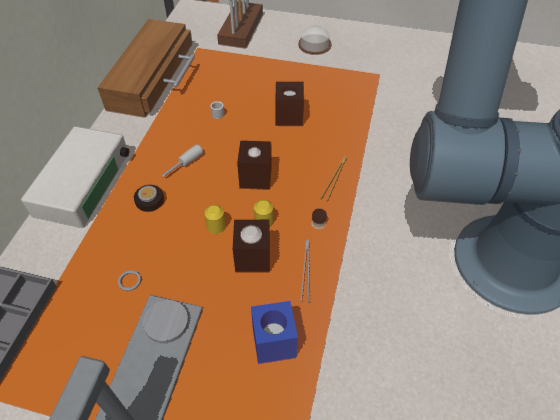

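The top view shows black blocks at about (250,210), (355,183) and (467,194), the blue decoy at (168,255), yellow decoys at (279,166) and (298,210), and the anvil at (168,163). I'll enlarge the blocks and the anvil.

Run:
```python
import cv2,numpy as np
t=cv2.imread("pics/top0.png");s=cv2.imread("pics/side0.png")
def c(im,x,y,r=33,z=6):return cv2.resize(im[y-r:y+r,x-r:x+r],None,fx=z,fy=z,interpolation=cv2.INTER_CUBIC)[:264,:264] if 0 else cv2.resize(im[y-r:y+r,x-r:x+r],(266,266),interpolation=cv2.INTER_CUBIC)
a=np.hstack([c(t,250,210),c(t,355,183),c(t,467,194)])
b=np.hstack([c(s,252,245),c(s,255,165),c(t,168,163)])
cv2.imwrite("pics/crop1.png",np.vstack([a,b]))
```

```text
(no output)
```

View pics/crop1.png

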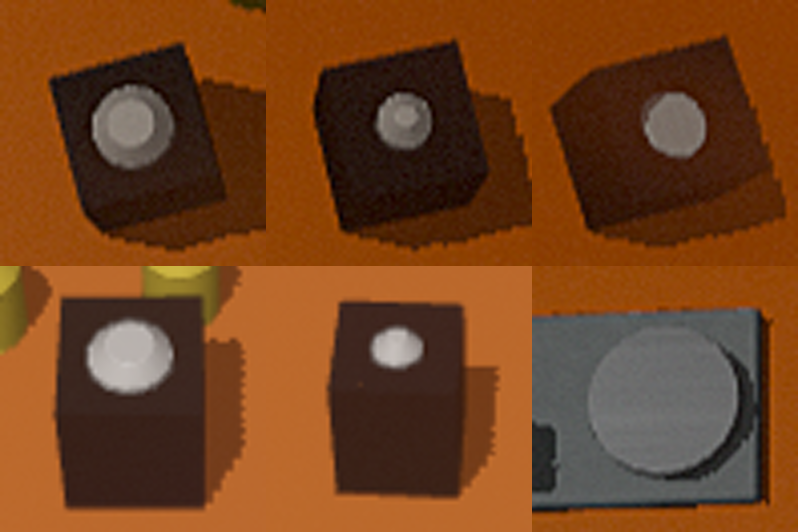

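The left block holds the wide die, with a bevel twice as large as the one in the middle block. The right block is empty. Bevel-ring centre (250.0,208.0) in top and (251.3,234.6) in side; anvil centre (167.8,163.2) in top.

```bash
cat > h.py <<'E'
from station import *
import numpy as np, cv2
def ray(n,p):
    c=calibration(n);V=c["view"];d=V[:3,:3].T@np.array([(p[0]-c["cx"])/c["fx"],(p[1]-c["cy"])/c["fy"],1]);return -V[:3,:3].T@V[:3,3],d
def at(n,p,z):
    o,d=ray(n,p);return o+d*(z-o[2])/d[2]
def proj(n,P):
    c=calibration(n);q=c["view"]@np.r_[P,1];return (c["fx"]*q[0]/q[2]+c["cx"],c["fy"]*q[1]/q[2]+c["cy"])
def snap(n,f): cv2.imwrite("pics/"+f,cv2.cvtColor(camera(n),cv2.COLOR_RGB2BGR))
E
python3 - <<'E'
from h import *
import station
print([k for k in dir(station) if not k.startswith('__')], getattr(station,'hold_point_z',None))
print("wide top",at("top",(250,208),80),"flat",at("top",(249.5,207),88))
print("side",at("side",(251.3,234.6),80),at("side",(219+131/4.03,212+77/4.03),88))
print("narrow",at("top",(322+404/4.03-66,150+120/4.03),80))
print("anvil top",at("top",(167.8,163.2),24), "side",at("side",(166,320),24))
k=lambda x,y:(217+x/4.03,177+y/4.03)
print([at("top",k(*p),80)[:2].round() for p in((50,80),(183,43),(225,190))])
E
ls; grep -rn hold_point . 2>/dev/null | head
```

```text
['Unreachable', 'calibration', 'camera', 'hold_point_z', 'job_done', 'observe'] -18.700000000000003
wide top [474.66617331 109.77684969  80.        ] flat [475.05433074 109.89928549  88.        ]
side [474.71372997 113.06958864  80.        ] [474.56172822 111.13622784  88.        ]
narrow [524.03836777 -87.24435729  80.        ]
anvil top [578.86174801 279.30502321  24.        ] side [579.36922041 281.83590932  24.        ]
[array([496., 148.]), array([513.,  87.]), array([444.,  68.])]
h.py
pics
```

```bash
python3 -m jog '[[[-1,0.26,0.36,0,0,0,0],[-1,0.26,0.36,0,0,0,0],[-1,0.26,0.36,0,0,0,0],[-1,0.26,0.36,0,0,0,0],[-1,0.26,0.36,0,0,0,0],[-1,0.26,0.36,0,0,0,0],[-1,0.26,0.36,0,0,0,0],[-1,0.26,0.36,0,0,0,0],[-1,0.26,0.36,0,0,0,0],[-1,0.26,0.36,0,0,0,0],[-1,0.26,0.36,0,0,0,0],[-1,0.26,0.36,0,0,0,0]]]'
python3 -m jog '[[[-1,0.071,0.3077,0,0,0,0],[-1,0.071,0.3077,0,0,0,0],[-1,0.071,0.3077,0,0,0,0],[-1,0.071,0.3077,0,0,0,0],[-1,0.071,0.3077,0,0,0,0],[-1,0.071,0.3077,0,0,0,0],[-1,0.071,0.3077,0,0,0,0],[-1,0.071,0.3077,0,0,0,0],[-1,0.071,0.3077,0,0,0,0],[-1,0.071,0.3077,0,0,0,0],[-1,0.071,0.3077,0,0,0,0]]]'
python3 -c "
from h import *
print(observe()); snap('wrist','w1.png')
print(proj('wrist',(474.8,111,88)),proj('wrist',(474.8,111,80)),calibration('wrist'))"
```

```text
time_s: 1.3
eef_pos: [403.3, -197.3, 231.1]
ee_rot: [0.0, 0.992, 0.126, -0.0]
wrist_force: [0.3, -1.0, 0.1]
grip_width: -0.001
time_s: 2.4
eef_pos: [474.7, 109.4, 231.4]
ee_rot: [0.0, 0.992, 0.125, -0.0]
wrist_force: [-0.8, 0.7, 0.4]
grip_width: 0.001
{'time_s': 2.4, 'qpos': array([ 9.63132662e-02,  1.99359107e-01, -1.61950721e-01,  1.20964881e+00,
       -3.40103920e-04,  2.98785568e+00]), 'dq': array([ 0.00737103, -0.00052469,  0.0012537 , -0.00047864,  0.00207224,
        0.00141913]), 'effort': array([ 1.26178209e-01, -3.70621884e+01,  2.67612147e+01, -1.80124862e-04,
        3.83323902e-03, -2.76851446e-03]), 'eef_pos': array([474.74089746, 109.35432482, 231.36000342]), 'ee_rot': array([ 1.67652060e-04,  9.92194516e-01,  1.24699668e-01, -8.60040722e-05]), 'wrist_force': array([-0.79459019,  0.74523318,  0.4135422 ]), 'wrist_torque': array([ 0.0108793 , -0.00992081, -0.02553521]), 'grip_width': 0.0005249573733948991}
(np.float64(280.6366647673311), np.float64(197.889579686838)) (np.float64(280.67179313231765), np.float64(195.70437863285468)) {'fx': 308.6580598449465, 'fy': 308.6580598449465, 'cx': 282.21953863617864, 'cy': 211.69544359395178, 'view': array([[ 2.47135466e-01, -9.68980783e-01,  5.51239801e-04,
        -1.13505884e+01],
       [-9.20855592e-01, -2.34684158e-01,  3.11365260e-01,
         4.22623046e+02],
       [-3.01577586e-01, -7.74570109e-02, -9.50290151e-01,
         5.31620267e+02],
       [ 0.00000000e+00,  0.00000000e+00,  0.00000000e+00,
         1.00000000e+00]])}
```

View pics/w1.png

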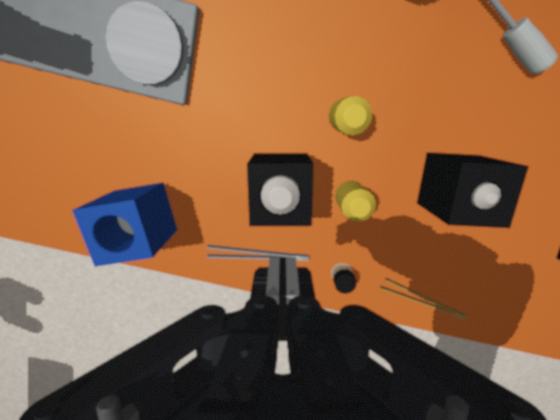

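The wrist view shows the wide die's flat top at about (281,195), within 2 mm of the estimate. The fingers are shut and the black block is clear around it. I'll press down slowly.

```bash
python3 -m jog '[[[-1,0.001,0,-0.05,0,0,0],[-1,0.001,0,-0.1,0,0,0],[-1,0.001,0,-0.125,0,0,0],[-1,0.001,0,-0.135,0,0,0],[-1,0.001,0,-0.139,0,0,0],[-1,0.001,0,-0.142,0,0,0],[-1,0.001,0,-0.144,0,0,0],[-1,0.001,0,-0.1455,0,0,0],[-1,0.001,0,-0.1465,0,0,0],[-1,0.001,0,-0.1475,0,0,0]]]'
python3 -m jog '[[[-1,0,0,-0.001,0,0,0],[-1,0,0,-0.0015,0,0,0],[-1,0,0,-0.0015,0,0,0]]]'
```

```text
time_s: 3.45
eef_pos: [477.6, 111.0, 85.9]
ee_rot: [0.0, 0.992, 0.126, 0.002]
wrist_force: [-1.3, -0.4, 7.8]
grip_width: -0.007
time_s: 3.75
eef_pos: [477.5, 111.0, 84.4]
ee_rot: [0.0, 0.992, 0.126, 0.002]
wrist_force: [-1.6, -0.5, 9.0]
grip_width: 0.004
```

```bash
python3 -m jog '[[[-1,0,0,-0.001,0,0,0],[-1,0,0,-0.002,0,0,0],[-1,0,0,-0.002,0,0,0],[-1,0,0,-0.002,0,0,0]]]'
```

```text
time_s: 4.15
eef_pos: [477.5, 111.1, 82.4]
ee_rot: [0.0, 0.992, 0.126, 0.002]
wrist_force: [-1.2, -0.5, 7.2]
grip_width: -0.001
```

Force fell from 9.0 to 7.2 N with more depth, so the catch has probably let go. Rise and look.

```bash
python3 -m jog '[[[-1,0,0,0.005,0,0,0],[-1,0,0,0.012,0,0,0],[-1,0,0,0.02,0,0,0],[-1,0,0,0.03,0,0,0],[-1,0,0,0.04,0,0,0],[-1,0,0,0.06,0,0,0],[-1,0,0,0.085,0,0,0],[1,0,0,0.085,0,0,0],[1,0,0,0.085,0,0,0],[1,0,0,0.085,0,0,0],[1,0,0,0.085,0,0,0],[1,0,0,0.085,0,0,0]]]'
python3 -c "
from h import *
snap('side','s2.png');snap('wrist','w2.png')
a=cv2.imread('pics/s2.png')[150:290,160:340];b=cv2.imread('pics/w2.png')
cv2.imwrite('pics/c2.png',np.hstack([cv2.resize(a,(400,311)),cv2.resize(b,(400,311))]))
print([proj('wrist',(x,111,120)) for x in (475,477)],proj('side',(475,111,120)))
"
```

```text
time_s: 5.35
eef_pos: [475.0, 110.9, 164.4]
ee_rot: [0.0, 0.992, 0.126, -0.001]
wrist_force: [-0.3, 0.4, -1.4]
grip_width: 0.844
[(np.float64(281.79104511661853), np.float64(239.24036085049255)), (np.float64(282.5519260808095), np.float64(236.51264880136435))] (np.float64(250.5575531900583), np.float64(220.00316070032318))
```

View pics/c2.png

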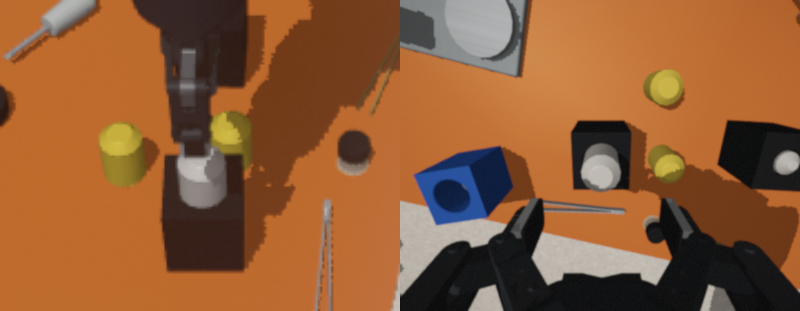

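The die has risen, with its top at about (200,160) in the left crop and its straight side showing. Its flat centre in the wrist picture is about (280,235), which gives x near 477.5. I'll turn the tool away from the joint 6 limit and centre it over the die.

```bash
python3 -m jog '[[[1,0.002,0,0,0,0,0.15],[1,0.002,0,0,0,0,0.3],[1,0.002,0,0,0,0,0.45],[1,0.002,0,0,0,0,0.6],[1,0.002,0,-0.03,0,0,0.6],[1,0.002,0,-0.055,0,0,0.6],[1,0.002,0,-0.07,0,0,0.6],[1,0.002,0,-0.078,0,0,0.6],[1,0.002,0,-0.082,0,0,0.6],[1,0.002,0,-0.082,0,0,0.6],[1,0.002,0,-0.082,0,0,0.6]]]'
python3 -c "
from h import *
print(observe()['qpos']);snap('side','s3.png')
a=cv2.imread('pics/s3.png')[150:290,160:340]
cv2.imwrite('pics/c3.png',cv2.resize(a,(540,420)))
"
```

```text
time_s: 6.55
eef_pos: [478.6, 111.0, 84.1]
ee_rot: [0.0, 0.91, 0.414, 0.001]
wrist_force: [-0.6, -0.0, -0.1]
grip_width: 0.999
[ 9.87916252e-02  3.09620939e-01 -4.18563583e-01  8.41107543e-01
 -1.04176854e-04  2.38759625e+00]
```

View pics/c3.png

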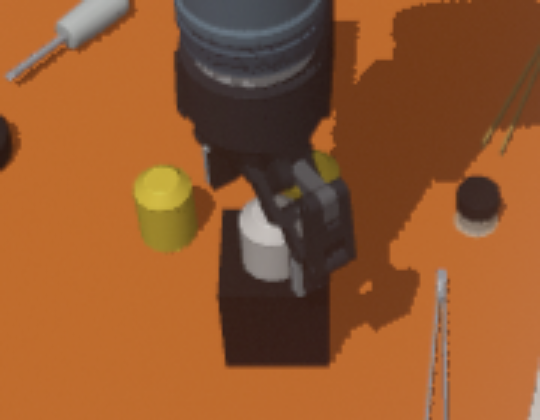

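The die stands between the open fingers, with a finger on either side above the block. Close.

```bash
python3 -m jog '[[[-1,0,0,0,0,0,0],[-1,0,0,0,0,0,0],[-1,0,0,0,0,0,0],[-1,0,0,0,0,0,0],[-1,0,0,0,0,0,0],[-1,0,0,0,0,0,0],[-1,0,0,0,0,0,0],[-1,0,0,0,0,0,0]]]' 40
python3 -m jog '[[[-1,0,0,0.005,0,0,0],[-1,0,0,0.012,0,0,0],[-1,0,0,0.02,0,0,0],[-1,0,0,0.03,0,0,0],[-1,0,0,0.045,0,0,0],[-1,0,0,0.06,0,0,0],[-1,0,0,0.06,0,0,0]]]'
python3 -c "
from h import *
snap('side','s4.png')
a=cv2.imread('pics/s4.png')[110:290,160:340]
cv2.imwrite('pics/c4.png',cv2.resize(a,(540,540)))
"
```

```text
time_s: 7.4
eef_pos: [476.9, 111.9, 83.5]
ee_rot: [-0.001, 0.91, 0.414, -0.0]
wrist_force: [-3.3, 3.6, 5.1]
grip_width: 0.434
time_s: 8.1
eef_pos: [480.7, 110.6, 146.4]
ee_rot: [0.002, 0.911, 0.413, 0.003]
wrist_force: [1.2, -0.4, -0.3]
grip_width: 0.436
```

View pics/c4.png

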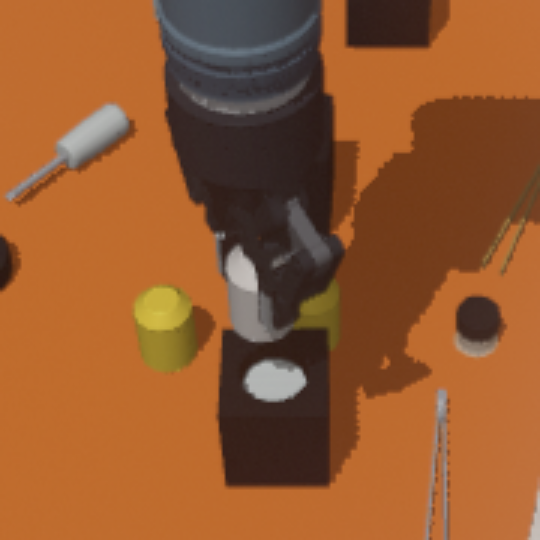

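The die is drawn clear of the holder and upright in the grip; the white platform is visible in the empty bore. Carry it over the anvil.

```bash
python3 -m jog '[[[-1,0.006,0.01,0,0,0,0],[-1,0.018,0.03,0,0,0,0],[-1,0.033,0.055,0,0,0,0],[-1,0.048,0.08,0,0,0,0],[-1,0.063,0.105,0,0,0,0],[-1,0.078,0.13,0,0,0,0],[-1,0.09,0.15,0,0,0,0],[-1,0.098,0.163,0,0,0,0],[-1,0.1015,0.169,0,0,0,0],[-1,0.1015,0.169,-0.02,0,0,0],[-1,0.1015,0.169,-0.04,0,0,0],[-1,0.1015,0.169,-0.06,0,0,0]]]'
python3 -m jog '[[[-1,0,0,-0.015,0,0,0],[-1,0,0,-0.025,0,0,0],[-1,0,0,-0.03,0,0,0],[-1,0,0,-0.034,0,0,0],[-1,0,0,-0.034,0,0,0],[-1,0,0,-0.034,0,0,0],[-1,0,0,-0.034,0,0,0]]]'
python3 -c "
from h import *
print(observe()['eef_pos'],observe()['qpos'][5])
snap('side','s5.png');snap('top','t5.png')
a=cv2.imread('pics/s5.png')[250:390,90:270];b=cv2.imread('pics/t5.png')[100:220,110:240]
cv2.imwrite('pics/c5.png',np.hstack([cv2.resize(a,(400,311)),cv2.resize(b,(337,311))]))
for n in('side','top'):print(n,proj(n,(579,280.5,24)),proj(n,(579,280.5,32)))
"
```

```text
time_s: 9.35
eef_pos: [579.0, 279.9, 82.0]
ee_rot: [0.0, 0.91, 0.414, -0.0]
wrist_force: [0.1, -0.2, -1.1]
grip_width: 0.433
time_s: 10.05
eef_pos: [579.9, 280.2, 50.2]
ee_rot: [0.0, 0.91, 0.414, 0.001]
wrist_force: [-0.6, -0.3, -1.1]
grip_width: 0.428
[579.94353846 280.15017106  50.1777278 ] 2.640480318668587
side (np.float64(166.49792811207465), np.float64(319.34945037384426)) (np.float64(165.68181569430465), np.float64(317.21323127542723))
top (np.float64(167.205792606686), np.float64(163.1453291534841)) (np.float64(166.19010494520126), np.float64(162.0786354840686))
```

View pics/c5.png

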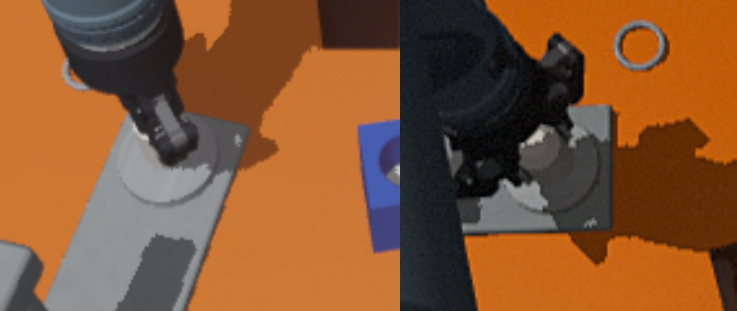

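The die hangs over the anvil's middle, a few mm above it. Its foot is hidden by the fingers in both views. I'll lower it slowly while watching the force.

```bash
python3 -m jog '[[[-1,0,0,-0.003,0,0,0],[-1,0,0,-0.005,0,0,0],[-1,0,0,-0.006,0,0,0],[-1,0,0,-0.007,0,0,0],[-1,0,0,-0.007,0,0,0]]]'
python3 -m jog '[[[-1,0,0,-0.0005,0,0,0],[-1,0,0,-0.001,0,0,0],[-1,0,0,-0.001,0,0,0]]]'
```

```text
time_s: 10.65
eef_pos: [579.3, 279.9, 42.3]
ee_rot: [0.0, 0.91, 0.414, -0.0]
wrist_force: [-0.0, -0.3, -0.7]
grip_width: 0.432
time_s: 10.95
eef_pos: [579.4, 280.0, 42.1]
ee_rot: [0.0, 0.91, 0.414, 0.0]
wrist_force: [-2.5, -1.1, 4.1]
grip_width: 0.431
```

Contact at 4 N, at the expected height. Release gently, then retreat straight up.

```bash
python3 -m jog '[[[-0.1,0,0,0,0,0,0],[0,0,0,0,0,0,0],[0.2,0,0,0,0,0,0],[0.5,0,0,0,0,0,0],[1,0,0,0,0,0,0],[1,0,0,0,0,0,0],[1,0,0,0,0,0,0],[1,0,0,0,0,0,0],[1,0,0,0,0,0,0],[1,0,0,0,0,0,0],[1,0,0,0,0,0,0]]]'
python3 -m jog '[[[1,0,0,0.01,0,0,0],[1,0,0,0.03,0,0,0],[1,0,0,0.06,0,0,0],[1,0,0,0.1,0,0,0],[1,0,0,0.14,0,0,0],[1,-0.03,-0.03,0.16,0,0,0],[1,-0.07,-0.07,0.16,0,0,0],[1,-0.11,-0.11,0.16,0,0,0],[1,-0.15,-0.15,0.16,0,0,0],[1,-0.19,-0.19,0.16,0,0,0],[1,-0.19,-0.23,0.16,0,0,0],[1,-0.19,-0.26,0.16,0,0,0]]]'
python3 -c "
from h import *
snap('side','s6.png');snap('top','t6.png')
s=cv2.imread('pics/s6.png');a=s[250:390,90:270];b=cv2.imread('pics/t6.png')[100:220,110:240]
cv2.imwrite('pics/c6.png',np.vstack([np.hstack([cv2.resize(a,(400,311)),cv2.resize(b,(337,311))]),cv2.resize(s[90:270,160:590],(737,280))]))
for n in('side','top'):print(n,[np.round(proj(n,(579,280.5,z)),1) for z in(24,78)])
"
```

```text
time_s: 12.05
eef_pos: [579.4, 280.0, 41.4]
ee_rot: [0.0, 0.91, 0.414, 0.0]
wrist_force: [-0.6, 0.0, 0.4]
grip_width: 0.999
time_s: 13.25
eef_pos: [386.9, 18.8, 202.2]
ee_rot: [0.0, 0.91, 0.414, 0.0]
wrist_force: [1.6, -0.4, -0.2]
grip_width: 1.0
side [array([166.5, 319.3]), array([160.7, 304.3])]
top [array([167.2, 163.1]), array([160. , 155.6])]
```

View pics/c6.png

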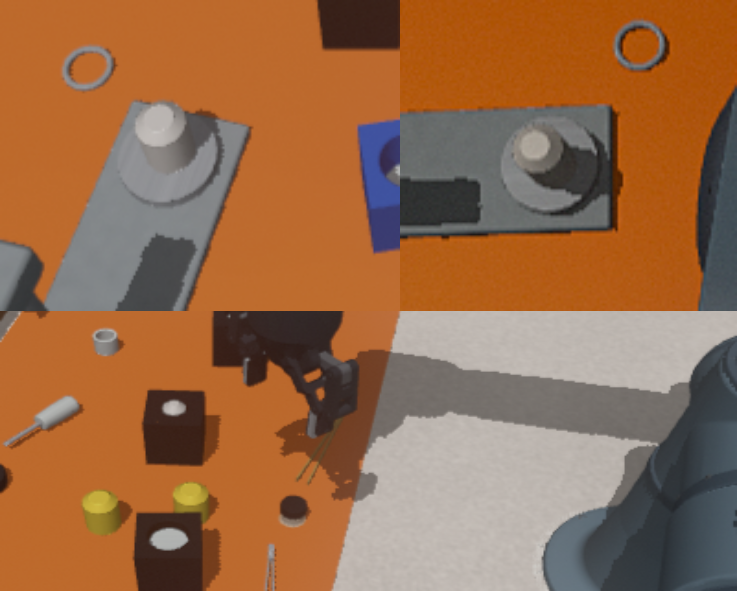

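The die stands upright on the anvil and the narrow die is still latched. I'll compute how well the die is centred.

```bash
python3 -c "
from h import *
print('top die',at('top',(163.7,157.5),78),'anvil',at('top',(167.9,163.7),24))
print('side die',at('side',(162.5,302.7),78),'anvil',at('side',(165.6,320.2),24))
a=cv2.imread('pics/s6.png')[285:350,130:205];b=cv2.imread('pics/t6.png')[130:195,130:205]
cv2.imwrite('pics/c7.png',np.hstack([cv2.resize(i,(400,347),interpolation=cv2.INTER_CUBIC) for i in (a,b)]))
print(observe()['time_s'])
"
```

```text
top die [575.17225512 273.42480899  78.        ] anvil [577.82914512 279.07657528  24.        ]
side die [577.32932098 277.12927907  78.        ] anvil [579.88957687 282.35080005  24.        ]
13.35
```

View pics/c7.png

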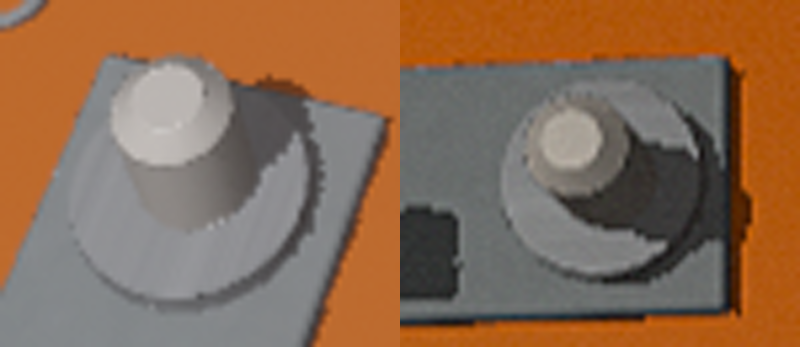

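The crop puts the die's flat at (167,95) left and (571,138) right, against anvil centres of about (190,193) and (601,178). That is about 3–5 mm off toward −y. I'll get a closer wrist measurement, which also brings the arm most of the way back.

```bash
python3 -m jog '[[[1,0.03,0.045,0,0,0,0],[1,0.06,0.09,0,0,0,0],[1,0.085,0.13,0,0,0,0],[1,0.11,0.165,0,0,0,0],[1,0.13,0.195,0,0,0,0],[1,0.14,0.21,0,0,0,0],[1,0.14,0.21,0,0,0,0],[1,0.14,0.21,0,0,0,0]]]'
python3 -c "
from h import *
np.save('wv.npy',calibration('wrist')['view'])
snap('wrist','w7.png');a=cv2.imread('pics/w7.png')
p=proj('wrist',(579,280,24));print(p, proj('wrist',(579,280,78)))
x,y=int(p[0])-90,max(0,int(p[1])-75);print(x,y)
cv2.imwrite('pics/c8.png',cv2.resize(a[y:y+150,x:x+180],(720,600),interpolation=cv2.INTER_CUBIC))
"
```

```text
time_s: 14.15
eef_pos: [528.9, 230.6, 201.4]
ee_rot: [0.0, 0.91, 0.414, -0.0]
wrist_force: [-1.0, -0.2, -0.0]
grip_width: 0.998
(np.float64(287.0200613116726), np.float64(120.11261523150222)) (np.float64(288.0137447915947), np.float64(122.08213995775345))
197 45
```

View pics/c8.png

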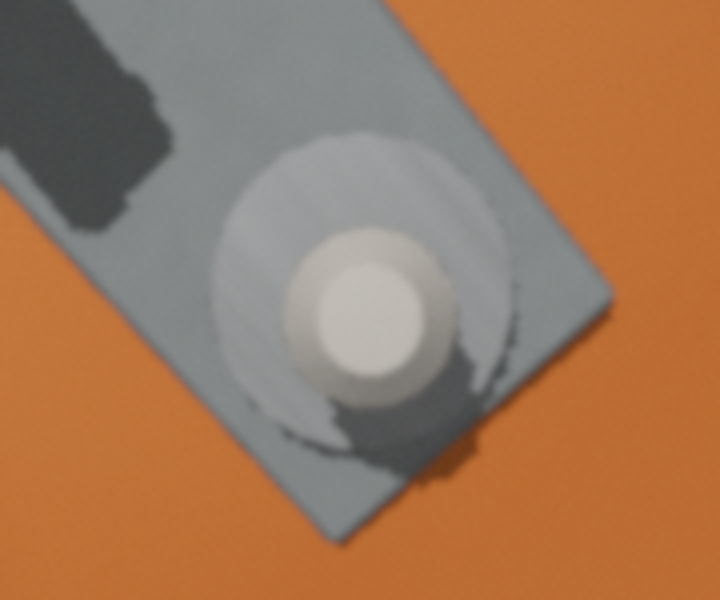

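Looking almost straight down, the anvil centre is at (287.3,117.8) and the die flat's centre at (289.8,125).

```bash
python3 -c "
from h import *
for n,d,a in(('wrist',(289.75,125),(287.25,117.75)),('top',(162.1,155.9),(167.7,163.4)),('side',(161.3,302.8),(165.6,321.2))):
  D=at(n,d,78)[:2];A=at(n,a,24)[:2];print(n,D,A,D-A)
print(observe()['time_s'])"
```

```text
wrist [578.56409434 277.29218036] [580.64122837 281.54805655] [-2.07713403 -4.25587619]
top [578.3724536  276.56409166] [578.45473492 279.49442678] [-0.08228132 -2.93033512]
side [579.14668294 277.7812241 ] [579.19521265 284.0746409 ] [-0.04852971 -6.2934168 ]
14.2
```

All three views agree: the die is about 4.5 mm off centre toward −y. There is time to regrasp it and shift it by (+1, +4.5) mm.

```bash
python3 -m jog '[[[1,0.03,0.03,0,0,0,0],[1,0.0495,0.0475,0,0,0,0],[1,0.0495,0.0475,0,0,0,0],[1,0.0495,0.0475,-0.04,0,0,0],[1,0.0495,0.0475,-0.08,0,0,0],[1,0.0495,0.0475,-0.115,0,0,0],[1,0.0495,0.0475,-0.14,0,0,0],[1,0.0495,0.0475,-0.152,0,0,0],[1,0.0495,0.0475,-0.157,0,0,0],[1,0.0495,0.0475,-0.159,0,0,0],[1,0.0495,0.0475,-0.159,0,0,0],[1,0.0495,0.0475,-0.159,0,0,0]]]'
python3 -m jog '[[[0.2,0,0,0,0,0,0],[0.2,0,0,0,0,0,0],[0.2,0,0,0,0,0,0],[0,0,0,0,0,0,0],[-0.2,0,0,0,0,0,0],[-1,0,0,0,0,0,0],[-1,0,0,0,0,0,0],[-1,0,0,0,0,0,0],[-1,0,0,0,0,0,0]]]' 40
python3 -m jog '[[[-1,0,0,0.001,0,0,0],[-1,0,0,0.003,0,0,0],[-1,0,0,0.003,0,0,0],[-1,0.0005,0.002,0.003,0,0,0],[-1,0.001,0.0045,0.003,0,0,0],[-1,0.001,0.0045,0.003,0,0,0],[-1,0.001,0.0045,0.003,0,0,0],[-1,0.001,0.0045,0.0015,0,0,0],[-1,0.001,0.0045,0.0005,0,0,0],[-1,0.001,0.0045,0,0,0,0],[-1,0.001,0.0045,0,0,0,0]]]'
```

```text
time_s: 15.4
eef_pos: [580.0, 277.8, 44.0]
ee_rot: [0.0, 0.91, 0.414, 0.001]
wrist_force: [-1.0, -0.6, -0.3]
grip_width: 0.997
time_s: 16.3
eef_pos: [579.1, 277.5, 42.6]
ee_rot: [0.0, 0.91, 0.414, 0.0]
wrist_force: [-0.5, -0.3, 3.1]
grip_width: 0.432
time_s: 17.4
eef_pos: [579.8, 281.9, 42.6]
ee_rot: [0.0, 0.91, 0.414, 0.0]
wrist_force: [-1.0, -0.3, 4.1]
grip_width: 0.433
```

Down again, with 4 N of contact. Release, retreat to the same viewpoint and look.

```bash
python3 -m jog '[[[-0.1,0,0,0,0,0,0],[0,0,0,0,0,0,0],[0.2,0,0,0,0,0,0],[0.5,0,0,0,0,0,0],[1,0,0,0,0,0,0],[1,0,0,0,0,0,0],[1,0,0,0,0,0,0],[1,0,0,0,0,0,0],[1,0,0,0,0,0,0],[1,0,0,0,0,0,0],[1,0,0,0,0,0,0]]]'
python3 -m jog '[[[1,0,0,0.01,0,0,0],[1,0,0,0.03,0,0,0],[1,0,0,0.06,0,0,0],[1,0,0,0.1,0,0,0],[1,0,0,0.14,0,0,0],[1,0,0,0.159,0,0,0],[1,-0.025,-0.026,0.159,0,0,0],[1,-0.0505,-0.052,0.159,0,0,0],[1,-0.0505,-0.052,0.159,0,0,0],[1,-0.0505,-0.052,0.159,0,0,0],[1,-0.0505,-0.052,0.159,0,0,0]]]'
python3 -c "
from h import *
snap('wrist','w9.png');a=cv2.imread('pics/w9.png')[45:195,197:377]
cv2.imwrite('pics/c9.png',cv2.resize(a,(720,600),interpolation=cv2.INTER_CUBIC))
"
```

```text
time_s: 18.5
eef_pos: [579.8, 281.9, 42.3]
ee_rot: [0.0, 0.91, 0.414, -0.0]
wrist_force: [-0.1, 0.2, 0.5]
grip_width: 0.994
time_s: 19.6
eef_pos: [530.5, 230.5, 202.2]
ee_rot: [0.0, 0.91, 0.414, 0.001]
wrist_force: [0.5, -0.3, -0.6]
grip_width: 1.002
```

View pics/c9.png

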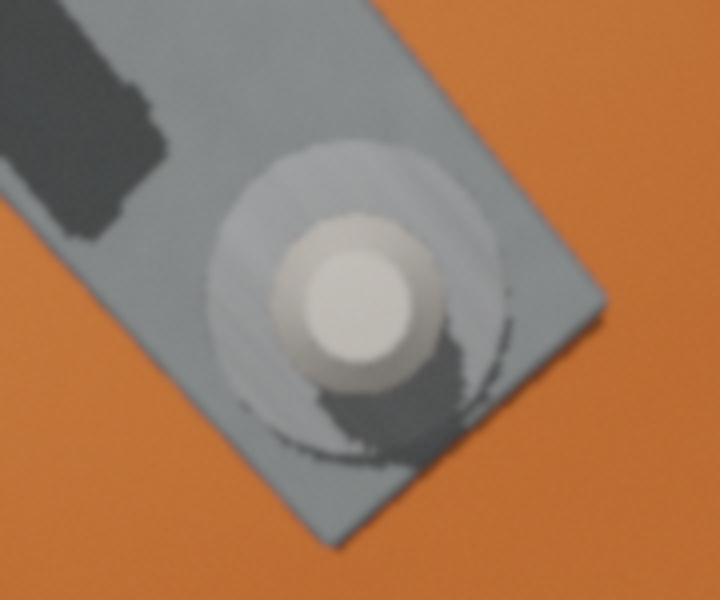

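The die's flat is at (358,306) and the anvil centre at (356,299). The height alone accounts for about (+4,+8) px, so the die is centred to about 1 mm. Hand in.

```bash
python3 -c "
from station import *
print(job_done())"
```

```text
the job is handed in; nothing more can be done
None
```

The wide die is standing upright on the middle of the anvil and the gripper has let go of it. I handed the job in at about 19.7 s.

- **Release:** I pressed the wide die down with shut fingers. At about 82.4 mm the force fell from 9.0 to 7.2 N, and the die rose when the tool went up.
- **Placing:** I drew it out at 40 N grip and set it on the anvil with about 4 N contact. All three cameras then showed it off centre by 3 to 6 mm toward −y, so I regripped it, lifted it about 3 mm, moved it (+1, +4.5) mm and set it down again.
- **Last checks:** The final wrist picture shows the die upright and centred to about 1 mm. The wrist force was back near zero, and the gripper was open and clear. The narrow die still looked latched in the side view at about 13 s. I did not look at it again after the correction, but the arm stayed around the press from then on.
- **Disagreement:** The cameras differed by up to about 3 mm on the size of the offset, so I corrected by roughly their average.

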